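Fit the lamp post's locating pin into the lamp base by feel

TASK

Lift the white lamp post out of its wooden rest and set its pin tip lightly on the black plate of the round green lamp base, beside the blind hole; the hole is unmarked and hard to see, so slide the tip gently across the plate until it drops in. Let the post down fully home, upright with its brass flange flat on the plate, and let go of it. Never press or bump the post hard against the lamp base (keep under 40 N), and leave the mug, screwdriver and phone alone.

Things in the scene. Friction and masses are not known exactly. Their poses are not given: they have to be found in the camera images.
- post: The lamp post, loose, about 0.2 kg, 100 mm tall, upright at the start; origin at the centre of its pin tip, z up along it. Heights above the tip: steel pin 0 to 18 mm, brass flange 18 to 24 mm (diameter 40 mm), brass neck 24 to 44 mm (diameter 22 mm), white square block 44 to 80 mm, white round lamp cup 80 to 100 mm (diameter 32 mm).
- post_tip (a point): Centre of the tip of the post's pin, its lowest point. The pin is 10 mm in diameter and 18 mm long; its lowest 5 mm is a cone down to 5 mm diameter.
- post_grip (a point): Middle of the post's white square block, 62 mm above the tip: the place to grip. The block is 34 by 34 mm and 36 mm high, its flat faces square to the post's x and y axes.
- rest: Dark wooden rest block, fixed, 90 by 90 by 28 mm, origin under its centre. The post stands with its pin in the 16 mm hole through the middle and its flange on the top face, so its tip starts 10 mm above the table. Lift the post at least 20 mm straight up to clear it.
- lamp_base: Round lamp base, fixed, origin under its centre on the table, z up. A green raised rim (outside diameter 184 mm, inside diameter 123 mm, 33 mm high) surrounds a flat black plate whose top is 30 mm above the table. Its +x axis points to the white cable outlet. The plate is firm and does not turn or give.
- plate_middle (a point): Middle of the black plate's top. The plate has one blind hole, black too: diameter 13 mm, 21 mm deep, sharp edged; the pin fits with 1.5 mm to spare all round and stops on its flange. The hole's centre lies 36 mm from here, anywhere within 63 degrees either way of straight away from the cable outlet. The pin's cone drops in when it passes within about 2 mm of the hole's centre.
- outlet (a point): Outer end of the white cable outlet, a 20 mm thick stub on the rim of the lamp base, 106 mm from its centre. The hole is on the other side of the plate.
- mug: Brown mug, loose, 80 mm wide, 85 mm high, beyond the work; origin under its centre. Leave alone.
- screwdriver: Screwdriver with a red handle, loose, lying on the table to the left; origin under its middle. Leave alone.
- phone: Phone with a green edge, loose, 72 by 148 by 9 mm, lying on the table to the right; origin under its centre. Leave alone.
Not all that is in view belongs to the job. There is more than one size of the post; the one meant has the size given above. There is more than one size of the lamp_base; the job needs the larger.

How it is judged:
On the way, in this order (a step that is already met when the one before it is completed fails the run):
1. the post is lifted clear of the wooden rest (height (world z) of post_tip above 0.04 m), for 0.1 s.
2. the pin tip rests on the plate's surface, outside the hole (z of post_tip in the frame of lamp_base between 0.028 and 0.033 m and horizontal distance between post_tip and lamp_base below 0.06 m and contact force between post and lamp_base above 0.3 N), for 0.1 s.
At the end, for the whole second after the job is handed in: The post stands at rest in the hole: its tip is at least 16.2 mm below the plate's top (flange down to within about 1.8 mm), 32 to 40 mm from the middle of the lamp base, upright within 0.06 rad (z of post_tip in the frame of lamp_base below 0.0138 m and horizontal distance between post_tip and lamp_base between 0.032 and 0.04 m and angle between post's own z axis and vertical below 0.06 rad and linear speed of post below 0.02 m/s and angular speed of post below 0.2 rad/s); the robot touches nothing.
It fails at once if the post pressed or bumped against the lamp base with more than 40 N (contact force between post and lamp_base above 40 N).
It fails at once if the mug, the screwdriver or the phone moved by more than 20 mm (distance of any of mug, screwdriver, phone from where it was at the start of the episode above 0.02 m).
It also fails if it takes over 67 s, if anything falls off the work surface, if the arm or the gripper's body presses on something with over 40 N, if the wrist force passes 120 N, or if a joint passes its speed limit or range.

ROBOT

A 6-joint arm with a two-finger parallel gripper is mounted at the origin on the work surface. World frame = base frame: x ahead of the robot, y to its left, z up, the work surface at z = 0. Lengths are in m, angles in rad, forces in N, time in s.
With the tool pointing down it reaches from about 0.275 to 0.75 m from the base axis. Payload 10.2 kg.
Tool frame: the origin (TCP) lies on the centre line of the jaws, within the pads' length; the fingertips stand 8 mm ahead of it and the grasp point (between the pads) lies 11 mm behind it; z points along the fingers, y is the line along which they close (so a half turn about z gives the same grasp; the last joint's range is limited). The gripper opens to 88 mm and grips with 3 to 60 N. Pads are 18 mm wide; open, the fingers measure 123 mm over their backs; the gripper's body (75 mm by 187 mm) begins 45 mm behind the grasp point.
Start: joints at [-1.454, 0.313, 1.498, -0, 1.331, -0.223], TCP at [0.175, -0.495, 0.214] pointing down, gripper open.
Joint ranges: [-2.94, 2.94], [-0.97, 2.17], [0.19, 2.56], [-1.23, 4.37], [0.02, 3.11], [-2.88, 2.88]. Speed limits (rad/s): [2.39, 2.39, 3.01, 3.14, 3.14, 3.14].

INTERFACE

Orientations are given as a 3x3 rotation matrix whose columns are the frame's x, y, z axes.
In Python, from bench import status, eyes, workorder gives the robot as it stands.
- The arm moves only by the tool apply_moves, never from a script. Its argument "moves" is a list of rows, each a list of 2 entries, a list of its own where there are three numbers: the shift along the tool's x, y, z in mm, then the turn about the tool's z in degrees. A call has 1 to 10 rows; each row shifts and turns the commanded pose from where the row before left it, along the tool's axes as they then stand; what a row does not reach is not made up. A row lasts 1/12 s, in which the tool goes at most 41.7 mm and 7.16 degrees, less where a joint would pass 70% of its speed; a pose out of reach is approached as far as the arm can. A call is refused whole if a number of a shift passes 41.7 or a number of a turn 7.16, either way. A call with a gripper value outside its range is refused whole. "grip" is the opening, from 0 (shut) to 1 (fully open), set as the call begins (left out, the last holds). The fingers move at their own pace and stop on an object; "force" is the grip in N (left out, the last holds). Time passes only in rows, so rows that do not move let the fingers close. It gives the time, the measured TCP pose, the force, the opening and the grip force at its end, in the units of the state.
- status.observe(): the state, without advancing time (a new reading comes with each control period).
- eyes.capture(name): name is "scene" or "top"; returns a dict with "pixels" (400x640x3 uint8, red, green, blue), "range_z" (400x640 float32, m along the optical axis (not along the pixel's ray), 0 where there is no reading), "fx", "fy", "cx", "cy" (pixels), "k1" (the pictures are not rectified: a ray, as slopes to the right and down, at radius r is drawn at 1 + k1 r^2 times it, then the intrinsics apply), "R" (3x3) and "t" (3): a world point X has camera coordinates R X + t. Camera axes: x right, y down, z forward; pixel columns grow to the right and rows downward; lengths in m; the calibration is good to about 2 mm. A picture is of the moment at which its call begins.
- workorder.sign_off(): hands the job in; it is judged then, once.
The state is a dict: "time_s": time; "q": joint angles; "joint_velocities": joint speeds; "tau": joint torques, N m; "eef_pos": TCP position; "orientation": TCP orientation; "force": force on the tool from outside, world axes, zero at the start; "torque": the same for the moment, N m; "opening": finger opening in m; "finger_force": force on a finger pad.
Only numpy, scipy, OpenCV 4.12 (cv2) and the standard library are available. Lean on these libraries where they do the work, as an engineer would, in place of code of your own. Each camera call takes 0.05 s, during which the arm holds its last target. There are 200 camera calls.

## Working session

There is one attempt and no reset: what is moved stays moved. The work goes in short steps, Python scripts to look and compute and a tool call to move; the robot and the scene stay as the last step left them, time stands still between calls to the robot, and variables do not carry over. Pictures are saved under pics/ and viewed, at most 10 in all, crops included, and the job is handed in when it is done.

Besides the shell and the picture viewer there is one more tool, called after ">>>" as name(argument=value, ...), one argument or row to a line, values as JSON. apply_moves: Moves the arm, as the interface text tells. Its arguments: {"type":"object","properties":{"moves":{"type":"array"},"grip":{"type":"number"},"force":{"type":"number"}},"required":["moves"]}

```bash
ls; mkdir -p pics
cat > h.py <<'E'
import numpy as np,cv2
from bench import status,eyes,workorder
def save(c,name,crop=None,s=1):
    im=c["pixels"][...,::-1].copy()
    if crop: u0,v0,u1,v1=crop; im=im[v0:v1,u0:u1]
    if s!=1: im=cv2.resize(im,None,fx=s,fy=s,interpolation=cv2.INTER_CUBIC)
    cv2.imwrite("pics/"+name,im)
def ray(c,u,v):
    K=np.array([[c["fx"],0,c["cx"]],[0,c["fy"],c["cy"]],[0,0,1.]])
    p=cv2.undistortPoints(np.array([[[u,v]]],float),K,np.array([c["k1"],0,0,0.]))[0,0]
    return np.array([p[0],p[1],1.])
def atz(c,u,v,z):
    R=np.array(c["R"]);t=np.array(c["t"]);o=-R.T@t;d=R.T@ray(c,u,v)
    return o+d*(z-o[2])/d[2]
def depth(c,u,v):
    R=np.array(c["R"]);t=np.array(c["t"]);z=c["range_z"][int(v),int(u)]
    return R.T@(ray(c,u,v)*z-t)
def cloud(c):
    R=np.array(c["R"]);t=np.array(c["t"]);v,u=np.mgrid[0:400,0:640]
    K=np.array([[c["fx"],0,c["cx"]],[0,c["fy"],c["cy"]],[0,0,1.]])
    p=cv2.undistortPoints(np.stack([u.ravel(),v.ravel()],1).astype(float)[:,None],K,np.array([c["k1"],0,0,0.]))[:,0]
    P=np.c_[p,np.ones(len(p))]*c["range_z"].reshape(-1,1)
    return ((P-t)@R).reshape(400,640,3)
E
python3 - <<'E'
from h import *
for n in("top","scene"):
    c=eyes.capture(n); save(c,n+".png"); np.savez(n+".npz",**c)
    print(n,c["fx"],c["k1"],-np.array(c["R"]).T@np.array(c["t"]))
s=status.observe();print(s["eef_pos"],s["orientation"],s["time_s"],s["opening"])
E
```

```text
pics
top 397.14489386832986 -0.0587581422920233 [0.37288482 0.01085419 1.26054346]
scene 380.03611806528585 0.028945690023150242 [1.36868307 0.01479506 0.71677699]
[ 0.17493843 -0.49474272  0.21392312] [[ 9.42831011e-01  3.33271160e-01 -1.33251315e-04]
 [ 3.33271094e-01 -9.42830375e-01  1.12314205e-03]
 [ 2.48677468e-04 -1.10334197e-03 -9.99999360e-01]] 0.1 0.08798749093218622
```

View pics/top.png

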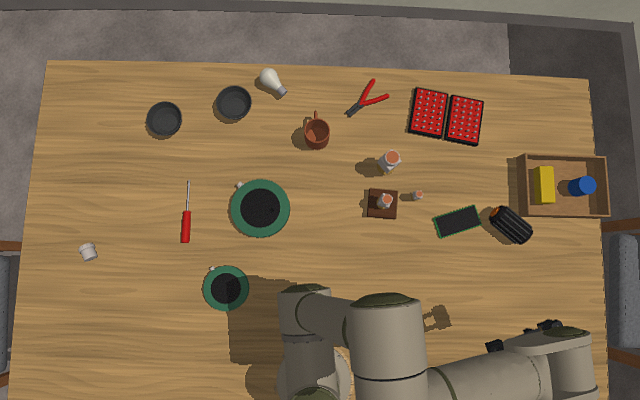

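View pics/scene.png

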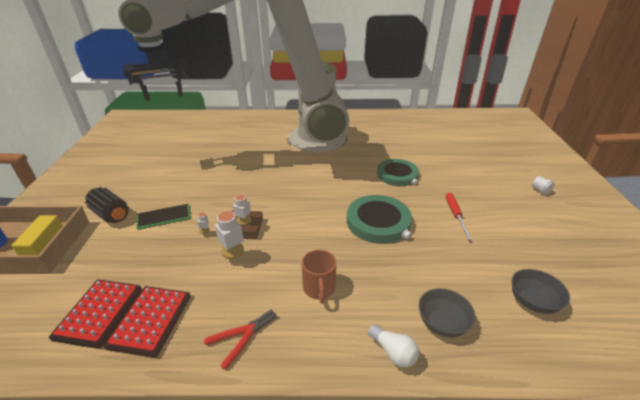

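The top view shows the large base around (260,208) with its outlet near (238,185). The rest with the post is near (382,203), and there are decoy posts at (390,160) and (417,196). I'll enlarge these.

Run:
```python
from h import *
c=dict(np.load("top.npz"))
a=c["pixels"][...,::-1]
A=cv2.resize(a[168:248,220:300],None,fx=5,fy=5,interpolation=cv2.INTER_CUBIC)
m=np.clip(A.astype(float)*1.0,0,255).astype(np.uint8)
B=cv2.resize(a[175:231,352:408],(400,400),interpolation=cv2.INTER_CUBIC)
cv2.imwrite("pics/crop.png",np.hstack([m,B]))
# contrast-stretched plate
P=cloud(c)
X=P.reshape(-1,3)
g=c["pixels"].astype(int)
green=(g[...,1]>g[...,0]+25)&(g[...,1]>g[...,2]+5)
reg=np.zeros_like(green);reg[165:250,215:300]=1
v,u=np.nonzero(green&reg&(P[...,2]>0.028)&(P[...,2]<.04)); Q=P[v,u]
print("rim n",len(Q),Q[:,2].mean(), (Q.min(0)+Q.max(0))/2,Q.max(0)-Q.min(0))
(cx,cy),r=cv2.minEnclosingCircle(Q[:,:2].astype(np.float32));print(cx,cy,r)
# outlet
for uv in[(238,185),(240,187)]:print("outlet",atz(c,*uv,.02))
# post: heights in rest
sub=P[185:222,362:402]; print("zmax",sub[...,2].max())
T=sub[(sub[...,2]>.085)];print(len(T),T.mean(0),T.min(0),T.max(0))
W=sub[(sub[...,2]>.02)&(sub[...,2]<.034)]
rr=cv2.minAreaRect(W[:,:2].astype(np.float32));print("rest",rr)
print(np.round(sub[::3,::3,2]*1000).astype(int))
```

```text
rim n 1337 0.03240240188749928 [0.52229641 0.18070785 0.03395317] [0.17702115 0.18152975 0.01188805]
0.5237517952919006 0.1810714155435562 0.09147929400205612
outlet [0.59377894 0.25467502 0.02      ]
outlet [0.58754647 0.24800051 0.02      ]
zmax 1.260543464815878
135 [ 0.54242361 -0.19175397  0.14668244] [ 0.37288482 -0.22154466  0.08517003] [0.57036503 0.01085419 1.26054346]
rest ((0.5505682826042175, -0.20412687957286835), (0.09195972234010696, 0.09073491394519806), 86.17572784423828)
[[  -1    0   -1   -2   -4    4    2    2   -3   -2    1   -1   -1   -4]
 [  -1    2   -1   23   31   26   27   -3   -2    1   -1    2    0    0]
 [   0   -4    0   31   25   26   26   28   27   26   26   29    2    2]
 [   3    4   -4   29   27   30   26   88  108  113   26   28   -2   -4]
 [  -1    0    3   28   29   27   73  112  107  110  111   28   -5   -4]
 [  -1   -1   13   25   26   36   92  109  109  107   31   25   -4    0]
 [  -2    0   11   27   27   58   85   95  106  103   27   29   -1   -2]
 [   0   -2   24   27   30   23   33   61   77   90   28   29    5   -2]
 [   1   -2   28   24   27   28   30   31   29   26   25   26   -1   -2]
 [   0    0   26   31   29   27   28   25   30   30   24   28   -1    1]
 [   2    2   28   24   24   30 1261   27   29   24   28   27    1    3]
 [  -6   -1    0    4    1    2   -5   -1    0   -1   13   20   -7    0]
 [  -8   -4    1   -2   -1    3   -4   -5    0   -2    0   -3    1   -1]]
```

View pics/crop.png

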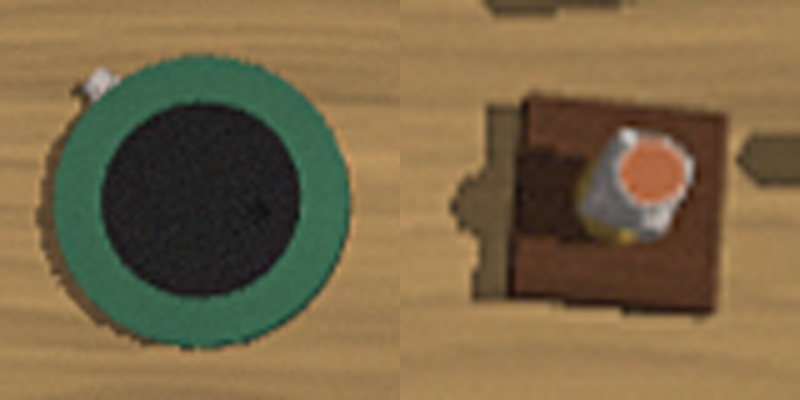

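The crop shows a faint dark spot on the plate at crop (262,210), so full image ≈(272.4,210), which may be the hole. Next I'll check its radius and zoom in on the post to get the block's yaw.

Run:
```python
from h import *
c=dict(np.load("top.npz"));s=dict(np.load("scene.npz"))
a=c["pixels"][...,::-1]; b=s["pixels"][...,::-1]
A=cv2.resize(a[186:216,370:400],(400,400),interpolation=cv2.INTER_CUBIC)
B=cv2.resize(b[188:228,222:262],(400,400),interpolation=cv2.INTER_CUBIC)
C=cv2.resize(a[184:232,236:284],(400,400),interpolation=cv2.INTER_CUBIC); 
C=np.clip(C.astype(float)*4-40,0,255).astype(np.uint8)
cv2.imwrite("pics/crop2.png",np.vstack([np.hstack([A,B])]))
# plate ellipse: dark pixels centre
g=cv2.GaussianBlur(a[...,:],(3,3),0).astype(int)
dark=(g.sum(2)<150);dark[:184]=0;dark[232:]=0;dark[:,:236]=0;dark[:,284:]=0
n,l,st,ce=cv2.connectedComponentsWithStats(dark.astype(np.uint8));k=1+st[1:,4].argmax()
print("plate px",ce[k],st[k]);pc=atz(c,*ce[k],.03);print("plate mid",pc)
cnt=max(cv2.findContours((l==k).astype(np.uint8),0,1)[0],key=len);print(cv2.fitEllipse(cnt))
o=atz(c,239.5,185.5,.02);ax=np.arctan2(*(o-pc)[[1,0]]);print("outlet az",np.degrees(ax))
h=atz(c,272.4,210,.03)
G=cv2.GaussianBlur(a.sum(2).astype(np.float32),(0,0),1.2)
# darkest spots along the r=36 ring
d=h-pc;print("spot",h,np.hypot(*d[:2]),np.degrees(np.arctan2(d[1],d[0])), "rel",(np.degrees(np.arctan2(d[1],d[0]))-np.degrees(ax)-180)%360)
R=np.array(c["R"]);t=np.array(c["t"])
K=np.array([[c["fx"],0,c["cx"]],[0,c["fy"],c["cy"]],[0,0,1.]])
for al in range(-65,66,5):
    th=ax+np.pi+np.radians(al);X=pc+.036*np.array([np.cos(th),np.sin(th),0])
    p=cv2.projectPoints(X[None],cv2.Rodrigues(R)[0],t,K,np.array([c["k1"],0,0,0.]))[0].ravel()
    print(al,np.round(p,1),round(float(G[int(round(p[1])),int(round(p[0]))]),1),end="; ")
```

```text
plate px [259.74979149 207.52460384] [ 241  189   39   38 1199]
plate mid [0.52280167 0.18116645 0.03      ]
((259.7545166015625, 207.52989196777344), (37.671016693115234, 38.68083572387695), 67.63439178466797)
outlet az 44.65620016735498
spot [0.51616271 0.14152123 0.03      ] 0.04019725585791267 -99.50649224561766 rel 35.83730758702734
-65 [255.2 218.2] 99.7; -60 [256.2 218.5] 102.2; -55 [257.1 218.8] 103.1; -50 [258.1 219. ] 103.4; -45 [259.1 219. ] 102.8; -40 [260.1 219. ] 101.7; -35 [261.2 218.9] 100.9; -30 [262.2 218.7] 100.8; -25 [263.1 218.5] 100.7; -20 [264.1 218.1] 100.9; -15 [265.  217.7] 101.0; -10 [265.9 217.2] 100.8; -5 [266.7 216.6] 100.4; 0 [267.5 215.9] 100.1; 5 [268.2 215.2] 98.9; 10 [268.9 214.4] 99.9; 15 [269.5 213.6] 99.9; 20 [270.  212.7] 97.9; 25 [270.4 211.8] 93.0; 30 [270.8 210.9] 83.7; 35 [271.  209.9] 78.9; 40 [271.2 208.9] 79.0; 45 [271.3 207.9] 84.6; 50 [271.3 206.9] 91.7; 55 [271.2 205.9] 95.7; 60 [271.1 204.9] 96.9; 65 [270.8 204. ] 98.2;
```

View pics/crop2.png

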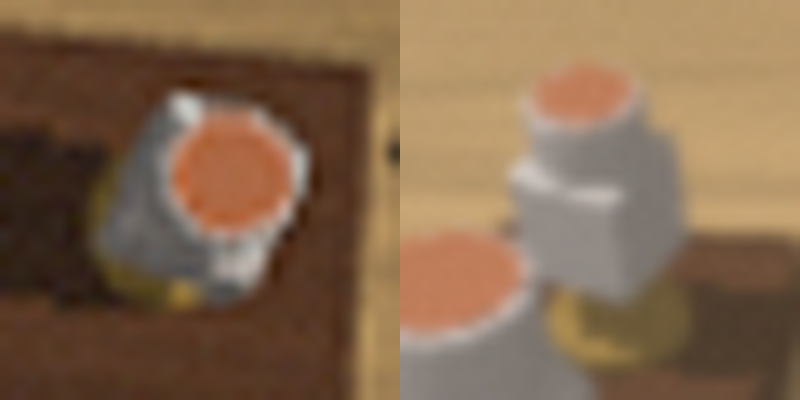

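The dark spot sits at r≈36–38 mm, about +37° from the axis opposite the outlet, so it is probably the hole. Post block top corners in crop2: (182,92), (307,155) and (250,285).

Run:
```python
from h import *
c=dict(np.load("top.npz"));s=dict(np.load("scene.npz"))
f=lambda x,y:(370+x/13.333-.46,186+y/13.333-.46)
A,B,C=[atz(c,*f(*p),.09) for p in[(182,92),(307,155),(250,285)]]
for p,q in((A,B),(B,C)):d=q-p;print("edge",np.hypot(*d[:2]),np.degrees(np.arctan2(d[1],d[0])))
print("centre",(A+C)/2)
print("cup top",atz(c,*f(232,170),.11))
g=lambda x,y:(222+x/10-.45,188+y/10-.45)
print("scene cup",atz(s,*g(583-400,94),.11))
P,Q=atz(s,*g(110,175),.09),atz(s,*g(222,198),.09);d=Q-P;print("scene edge",np.hypot(*d[:2]),np.degrees(np.arctan2(d[1],d[0])))
X=cloud(c);
for n,(u0,u1,v0,v1) in dict(big=(375,405,145,178),small=(408,428,186,205)).items():
    S=X[v0:v1,u0:u1].reshape(-1,3);S=S[(S[:,2]>.02)&(S[:,2]<.3)];z=np.percentile(S[:,2],97);T=S[S[:,2]>z-.012];print(n,z,T.mean(0),S.min(0),S.max(0))
o=status.observe()["orientation"];print("tool y az",np.degrees(np.arctan2(o[1][1],o[0][1])))
```

```text
edge 0.03147554820627532 -115.48246647692822
edge 0.032551039048673375 156.66937745617633
centre [ 0.54980491 -0.20190145  0.09      ]
cup top [ 0.55097172 -0.20183489  0.11      ]
scene cup [ 0.54944576 -0.20345191  0.11      ]
scene edge 0.03346897307834873 72.45566375386741
big 0.14562474966918387 [ 0.66669758 -0.21039344  0.14214278] [ 0.63531198 -0.24447995  0.02283382] [ 0.6984968  -0.17830232  0.1491271 ]
small 0.07577255444490978 [ 0.57464425 -0.30768453  0.070838  ] [ 0.56240784 -0.32113074  0.03405661] [ 0.58311705 -0.29580754  0.07654112]
tool y az -70.5325453282296
```

>>> apply_moves(
  moves=[
    [[36,-12,0],0],
    [[36,-12,0],0],
    [[36,-12,0],0],
    [[36,-12,0],0],
    [[36,-12,0],0],
    [[36,-12,0],0],
    [[36,-12,0],0],
    [[36,-12,0],0],
    [[36,-12,0],0],
    [[36,-12,0],0],
  ],
  grip=1,
)

```text
time_s: 0.93
eef_pos: [0.4756, -0.2603, 0.2142]
orientation: [[0.943, 0.333, -0.0], [0.333, -0.943, 0.0], [-0.0, -0.0, -1.0]]
force: [-0.1, -1.4, 0.2]
opening: 0.0881
finger_force: 0.0
```

>>> apply_moves(
  moves=[
    [[0,0,0],7.1],
    [[0,0,0],7.1],
    [[0,0,0],7.1],
    [[0,0,0],7.1],
    [[0,0,0],7.1],
    [[0,0,0],7.1],
    [[0,0,0],0],
    [[0,0,0],0],
  ],
)

```text
time_s: 1.6
eef_pos: [0.4743, -0.2618, 0.2142]
orientation: [[0.921, -0.389, -0.0], [-0.389, -0.921, 0.0], [-0.0, -0.0, -1.0]]
force: [1.0, 0.2, -0.5]
opening: 0.088
finger_force: 0.0
```

```bash
cat >> h.py <<'E'
def go(p,az=None):
    o=status.observe();R=np.array(o["orientation"]);e=np.array(o["eef_pos"])
    print("t",o["time_s"],"tcp",np.round(e*1e3,1),"shift tool mm",np.round(R.T@(np.array(p)-e)*1e3,1),"y az",np.degrees(np.arctan2(R[1,1],R[0,1])),"tilt",R[:2,2],"F",np.round(o["force"],2),"open",o["opening"],"q6",o["q"][5])
E
python3 -c "
from h import *
go([.55,-.2025,.214])"
```

```text
t 1.6 tcp [ 474.3 -261.8  214.2] shift tool mm [ 46.6 -84.1   0.2] y az -112.91499008420381 tilt [-0.00036151  0.00037858] F [ 1.    0.18 -0.55] open 0.08801522395125122 q6 1.2500246639235097
```

>>> apply_moves(
  moves=[
    [[15.5,-28,0],0],
    [[15.5,-28,0],0],
    [[15.6,-28.1,0],0],
    [[0,0,30],0],
    [[0,0,30],0],
    [[0,0,25],0],
    [[0,0,0],0],
    [[0,0,0],0],
  ],
)

```text
time_s: 2.27
eef_pos: [0.55, -0.2027, 0.1292]
orientation: [[0.921, -0.391, -0.002], [-0.391, -0.921, 0.001], [-0.002, -0.0, -1.0]]
force: [-0.1, 0.2, -0.2]
opening: 0.0882
finger_force: 0.0
```

```bash
python3 -c "
from h import *
go([.55,-.2025,.061])
a=eyes.capture('top');b=eyes.capture('scene')
A=a['pixels'][160:240,340:420,::-1];B=b['pixels'][165:245,195:275,::-1]
cv2.imwrite('pics/c3.png',cv2.resize(np.hstack([A,B]),None,fx=5,fy=5,interpolation=2))"
```

```text
t 2.2667 tcp [ 550.  -202.7  129.2] shift tool mm [ 0.  -0.2 68.2] y az -112.99281764144068 tilt [-0.00155303  0.00100457] F [-0.15  0.17 -0.2 ] open 0.08816968443589607 q6 1.4192377037931616
```

View pics/c3.png

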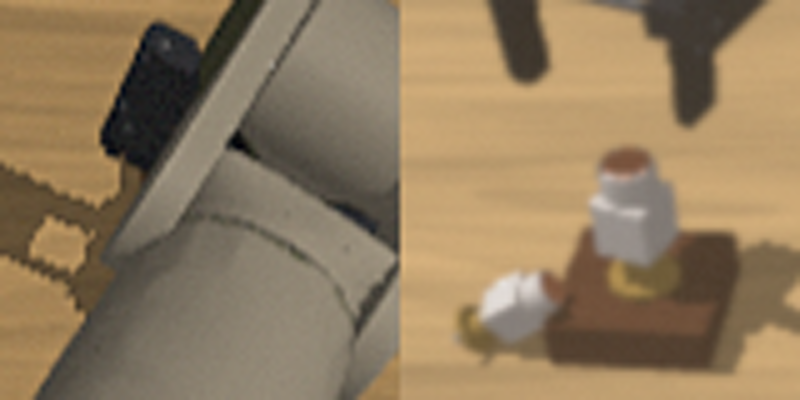

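The crop shows one of the decoy posts lying beside the rest at (500,305), and the tall one isn't where it was. I'll check the whole scene.

```bash
python3 -c "
from h import *
b=eyes.capture('scene');save(b,'s4.png',(100,100,420,340),2.5)"
```

```text
(no output)
```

View pics/s4.png

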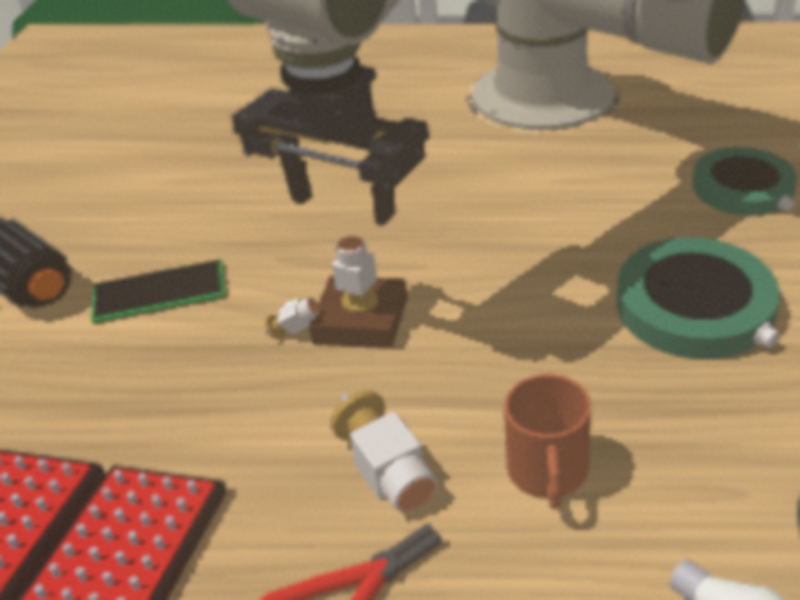

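Both decoys toppled by themselves, since they were balanced on their pins. They are out of the way and the target post is still upright in its rest. Descending to grip it.

>>> apply_moves(
  moves=[
    [[0,0,20],0],
    [[0,0,20],0],
    [[0,0,16],0],
    [[0,0,8],0],
    [[0,0,4],0],
    [[0,0,0],0],
    [[0,0,0],0],
  ],
)

```text
time_s: 3.0
eef_pos: [0.5508, -0.2032, 0.0626]
orientation: [[0.92, -0.393, 0.002], [-0.393, -0.92, -0.001], [0.002, 0.0, -1.0]]
force: [0.5, -0.0, 0.3]
opening: 0.0881
finger_force: 0.0
```

>>> apply_moves(
  moves=[
    [[0,0,0],0],
    [[0,0,0],0],
    [[0,0,0],0],
    [[0,0,0],0],
    [[0,0,0],0],
    [[0,0,0],0],
    [[0,0,0],0],
    [[0,0,0],0],
    [[0,0,0],0],
    [[0,0,0],0],
  ],
  grip=0.3,
  force=15,
)

```text
time_s: 3.83
eef_pos: [0.5503, -0.2028, 0.0614]
orientation: [[0.92, -0.393, -0.0], [-0.393, -0.92, 0.0], [-0.0, -0.0, -1.0]]
force: [0.4, -0.0, -0.6]
opening: 0.0332
finger_force: 15.0
```

>>> apply_moves(
  moves=[
    [[0,0,0],0],
    [[0,0,0],0],
    [[0,0,0],0],
    [[0,0,-4],0],
    [[0,0,-10],0],
    [[0,0,-20],0],
    [[0,0,-30],0],
    [[0,0,-20],0],
    [[0,0,0],0],
    [[0,0,0],0],
  ],
  grip=0,
  force=25,
)

```text
time_s: 4.67
eef_pos: [0.5505, -0.203, 0.1462]
orientation: [[0.92, -0.393, 0.001], [-0.393, -0.92, -0.001], [0.002, 0.0, -1.0]]
force: [-0.1, 0.1, -3.1]
opening: 0.0333
finger_force: 25.0
```

```bash
python3 -c "
from h import *
pc=np.array([.5228,.1812]);th=np.radians(44.7+180+37.5)
u=np.array([np.cos(th),np.sin(th)]);print('hole',pc+.036*u, 'start', pc+.026*u)
# tip vs scene: view from scene
go([*(pc+.026*u),.146])
"
```

```text
hole [0.51791424 0.14553308] start [0.5192714  0.15544056]
t 4.6667 tcp [ 550.5 -203.   146.2] shift tool mm [-1.695e+02 -3.173e+02 -2.000e-01] y az -113.13066864193844 tilt [ 0.00149281 -0.00092875] F [-0.08  0.12 -3.11] open 0.033348117217873376 q6 1.421723754286002
```

>>> apply_moves(
  moves=[
    [[-8,-15,0],0],
    [[-18,-33.7,0],0],
    [[-18,-33.7,0],0],
    [[-18,-33.7,0],0],
    [[-18,-33.7,0],0],
    [[-18,-33.7,0],0],
    [[-18,-33.7,0],0],
    [[-18,-33.7,0],0],
    [[-18,-33.7,0],0],
    [[-15,-28,0],0],
  ],
)

```text
time_s: 5.5
eef_pos: [0.5174, 0.1533, 0.1439]
orientation: [[0.92, -0.392, -0.003], [-0.392, -0.92, 0.0], [-0.003, 0.001, -1.0]]
force: [0.7, -0.6, -1.8]
opening: 0.0333
finger_force: 25.0
```

>>> apply_moves(
  moves=[
    [[0,0,0],0],
    [[0,0,15],0],
    [[0,0,15],0],
    [[0,0,10],0],
    [[0,0,0],0],
    [[0,0,0],0],
  ],
)

```text
time_s: 6.0
eef_pos: [0.5189, 0.1502, 0.1048]
orientation: [[0.92, -0.393, -0.002], [-0.393, -0.92, -0.0], [-0.002, 0.001, -1.0]]
force: [-0.4, -0.1, -2.4]
opening: 0.0329
finger_force: 25.0
```

```bash
python3 -c "
from h import *
go([.5193,.1554,.0835])
a=eyes.capture('top');b=eyes.capture('scene')
A=a['pixels'][158:258,210:310,::-1];B=b['pixels'][160:260,330:430,::-1]
cv2.imwrite('pics/c5.png',cv2.resize(np.hstack([A,B]),None,fx=4,fy=4,interpolation=2))"
```

```text
t 6.0 tcp [518.9 150.2 104.8] shift tool mm [-1.7 -5.  21.3] y az -113.14437078286919 tilt [-0.00189548 -0.00010301] F [-0.45 -0.06 -2.37] open 0.03293899802270508 q6 2.039442917147263
```

View pics/c5.png

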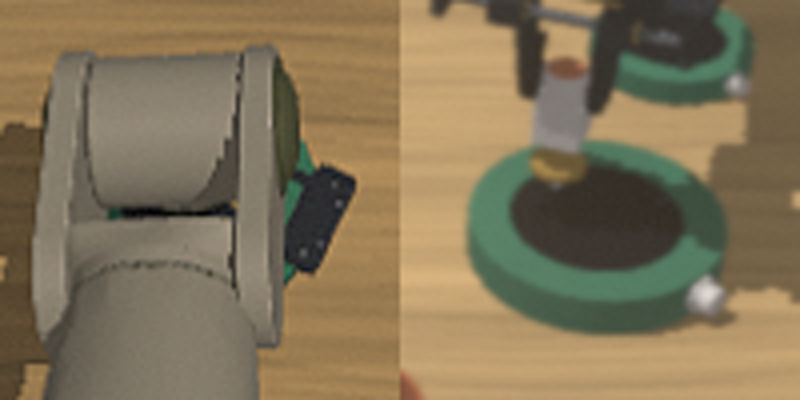

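The post is held upright above the plate, with its pin tip at crop (553,188) ≈ scene (368,207).

```bash
python3 -c "
from h import *
s=dict(np.load('scene.npz'))
print('tip',atz(s,330+153/4,160+188/4,.0534),'cup',atz(s,330+167/4,160+68/4,.1534),'flange top ctr',atz(s,330+158/4,160+160/4,.0774))
# plate centre in the scene camera
g=s['pixels'].astype(int);d=(g.sum(2)<170)
d[:195]=0;d[245:]=0;d[:,345:]&=True;d[:,:350]=0;d[:,410:]=0
n,l,st,ce=cv2.connectedComponentsWithStats(d.astype(np.uint8));k=1+st[1:,4].argmax()
cnt=max(cv2.findContours((l==k).astype(np.uint8),0,1)[0],key=len)
p=np.array([atz(s,*q,.03)[:2] for q in cnt[:,0]]).astype(np.float32);print('plate scene',cv2.minEnclosingCircle(p),st[k])
"
```

```text
tip [0.52116617 0.14809211 0.0534    ] cup [0.51905167 0.15014758 0.1534    ] flange top ctr [0.52017477 0.14987676 0.0774    ]
plate scene ((0.5212087631225586, 0.179696723818779), 0.05733548849821091) [359 202  41  25 720]
```

>>> apply_moves(
  moves=[
    [[-2.4,-6,0],0],
    [[0,0,10],0],
    [[0,0,7],0],
    [[0,0,3],0],
    [[0,0,1],0],
    [[0,0,0],0],
    [[0,0,0],0],
    [[0,0,0],0],
  ],
)

```text
time_s: 6.77
eef_pos: [0.5199, 0.1566, 0.0847]
orientation: [[0.92, -0.393, 0.001], [-0.393, -0.92, 0.0], [0.0, -0.0, -1.0]]
force: [-0.2, 0.3, -1.2]
opening: 0.0333
finger_force: 25.0
```

>>> apply_moves(
  moves=[
    [[0,0,0.5],0],
    [[0,0,0],0],
    [[0,0,0.5],0],
    [[0,0,0],0],
    [[0,0,0.5],0],
    [[0,0,0],0],
    [[0,0,0],0],
  ],
)

```text
time_s: 7.35
eef_pos: [0.5197, 0.1567, 0.0829]
orientation: [[0.92, -0.393, -0.0], [-0.393, -0.92, 0.0], [-0.0, 0.0, -1.0]]
force: [0.2, -0.1, -2.8]
opening: 0.0335
finger_force: 25.0
```

>>> apply_moves(
  moves=[
    [[0,0,0.5],0],
    [[0,0,0],0],
    [[0,0,0.5],0],
    [[0,0,0],0],
    [[0,0,0],0],
  ],
)

```text
time_s: 7.77
eef_pos: [0.5196, 0.1567, 0.0819]
orientation: [[0.92, -0.393, -0.0], [-0.393, -0.92, -0.0], [-0.0, 0.0, -1.0]]
force: [0.9, -0.0, -2.6]
opening: 0.0335
finger_force: 25.0
```

>>> apply_moves(
  moves=[
    [[0,0,0.4],0],
    [[0,0,0],0],
    [[0,0,0],0],
  ],
)

```text
time_s: 8.02
eef_pos: [0.5196, 0.1567, 0.0815]
orientation: [[0.92, -0.393, -0.0], [-0.393, -0.92, 0.0], [-0.0, -0.0, -1.0]]
force: [0.4, 0.6, -2.0]
opening: 0.0337
finger_force: 25.0
```

>>> apply_moves(
  moves=[
    [[0,0,0.4],0],
    [[0,0,0],0],
    [[0,0,0],0],
  ],
)

```text
time_s: 8.27
eef_pos: [0.5198, 0.1567, 0.0813]
orientation: [[0.92, -0.393, 0.0], [-0.393, -0.92, -0.0], [0.0, -0.0, -1.0]]
force: [-0.2, -0.6, 0.4]
opening: 0.0331
finger_force: 25.0
```

>>> apply_moves(
  moves=[
    [[0,0,0.4],0],
    [[0,0,0],0],
    [[0,0,0],0],
    [[0,0,0],0],
  ],
)

```text
time_s: 8.6
eef_pos: [0.5199, 0.1567, 0.0811]
orientation: [[0.92, -0.393, 0.001], [-0.393, -0.92, 0.0], [0.001, -0.0, -1.0]]
force: [0.0, -0.3, 5.4]
opening: 0.0331
finger_force: 25.0
```

>>> apply_moves(
  moves=[
    [[0.3,1.2,0],0],
    [[0.3,1.2,0],0],
    [[0.3,1.2,0],0],
    [[0.3,1.2,0],0],
    [[0,0,0],0],
  ],
)

```text
time_s: 9.02
eef_pos: [0.5191, 0.1519, 0.081]
orientation: [[0.92, -0.393, 0.001], [-0.393, -0.92, 0.001], [0.001, -0.001, -1.0]]
force: [1.4, 3.4, 6.2]
opening: 0.0336
finger_force: 25.0
```

>>> apply_moves(
  moves=[
    [[0.2,1,0],0],
    [[0.2,1,0],0],
    [[0,0,0],0],
  ],
)

```text
time_s: 9.27
eef_pos: [0.5184, 0.1497, 0.0807]
orientation: [[0.92, -0.393, -0.0], [-0.393, -0.92, 0.0], [-0.0, -0.0, -1.0]]
force: [0.6, 2.5, 4.3]
opening: 0.0333
finger_force: 25.0
```

>>> apply_moves(
  moves=[
    [[0.2,1,0],0],
    [[0.2,1,0],0],
    [[0,0,0],0],
  ],
)

```text
time_s: 9.52
eef_pos: [0.5172, 0.1472, 0.0798]
orientation: [[0.92, -0.393, -0.003], [-0.393, -0.92, -0.001], [-0.002, 0.002, -1.0]]
force: [-0.3, -0.3, -1.0]
opening: 0.0336
finger_force: 25.0
```

>>> apply_moves(
  moves=[
    [[0,0,0.7],0],
    [[0,0,0],0],
    [[0,0,0],0],
    [[0,0,0],0],
  ],
)

```text
time_s: 9.85
eef_pos: [0.5179, 0.1478, 0.0799]
orientation: [[0.92, -0.393, -0.0], [-0.393, -0.92, -0.0], [-0.0, 0.0, -1.0]]
force: [0.0, 0.4, -2.8]
opening: 0.0334
finger_force: 25.0
```

>>> apply_moves(
  moves=[
    [[0,0,0.7],0],
    [[0,0,0],0],
    [[0,0,0],0],
    [[0,0,0],0],
  ],
)

```text
time_s: 10.18
eef_pos: [0.518, 0.1478, 0.0793]
orientation: [[0.92, -0.393, -0.0], [-0.393, -0.92, -0.0], [-0.0, 0.0, -1.0]]
force: [0.4, 0.3, -1.5]
opening: 0.0336
finger_force: 25.0
```

Free 2 mm below the plate, so the tip is in the hole. Lowering further.

>>> apply_moves(
  moves=[
    [[0,0,0.7],0],
    [[0,0,0.7],0],
    [[0,0,0],0],
    [[0,0,0],0],
  ],
)

```text
time_s: 10.52
eef_pos: [0.518, 0.1477, 0.0779]
orientation: [[0.92, -0.393, -0.0], [-0.393, -0.92, -0.0], [-0.0, 0.0, -1.0]]
force: [0.3, -0.1, -1.8]
opening: 0.0335
finger_force: 25.0
```

>>> apply_moves(
  moves=[
    [[0,0,0.7],0],
    [[0,0,0.7],0],
    [[0,0,0],0],
    [[0,0,0],0],
  ],
)

```text
time_s: 10.85
eef_pos: [0.5181, 0.1476, 0.0766]
orientation: [[0.92, -0.393, 0.0], [-0.393, -0.92, -0.0], [0.0, 0.0, -1.0]]
force: [-1.5, -2.3, 0.7]
opening: 0.0333
finger_force: 25.0
```

>>> apply_moves(
  moves=[
    [[-0.1,0.8,0],0],
    [[0,0,0.7],0],
    [[0,0,0.7],0],
    [[0,0,0],0],
    [[0,0,0],0],
  ],
)

```text
time_s: 11.27
eef_pos: [0.5174, 0.1471, 0.0748]
orientation: [[0.92, -0.393, -0.001], [-0.393, -0.92, -0.0], [-0.001, 0.0, -1.0]]
force: [0.6, -2.7, -2.1]
opening: 0.0335
finger_force: 25.0
```

>>> apply_moves(
  moves=[
    [[0,0.3,0.7],0],
    [[0,0,0.7],0],
    [[0,0,0],0],
    [[0,0,0],0],
  ],
)

```text
time_s: 11.6
eef_pos: [0.5174, 0.1469, 0.0736]
orientation: [[0.92, -0.393, -0.0], [-0.393, -0.92, 0.0], [-0.0, 0.0, -1.0]]
force: [0.8, -1.9, -2.2]
opening: 0.0334
finger_force: 25.0
```

>>> apply_moves(
  moves=[
    [[0.4,0.6,0],0],
    [[0,0,1],0],
    [[0,0,1],0],
    [[0,0,1],0],
    [[0,0,0],0],
    [[0,0,0],0],
  ],
)

```text
time_s: 12.1
eef_pos: [0.5176, 0.1462, 0.0706]
orientation: [[0.92, -0.393, -0.0], [-0.393, -0.92, 0.0], [-0.0, -0.0, -1.0]]
force: [-0.5, -0.5, -1.4]
opening: 0.0332
finger_force: 25.0
```

>>> apply_moves(
  moves=[
    [[0,0,1],0],
    [[0,0,1],0],
    [[0,0,1],0],
    [[0,0,0],0],
    [[0,0,0],0],
  ],
)

```text
time_s: 12.52
eef_pos: [0.5176, 0.1461, 0.0677]
orientation: [[0.92, -0.393, -0.0], [-0.393, -0.92, -0.0], [-0.0, 0.0, -1.0]]
force: [-0.0, -0.1, -2.1]
opening: 0.0335
finger_force: 25.0
```

>>> apply_moves(
  moves=[
    [[0,0,1],0],
    [[0,0,1],0],
    [[0,0,0.9],0],
    [[0,0,0.5],0],
    [[0,0,0],0],
    [[0,0,0],0],
  ],
)

```text
time_s: 13.02
eef_pos: [0.5176, 0.1461, 0.0643]
orientation: [[0.92, -0.393, -0.0], [-0.393, -0.92, 0.0], [-0.0, 0.0, -1.0]]
force: [1.0, 0.4, -1.5]
opening: 0.0333
finger_force: 25.0
```

>>> apply_moves(
  moves=[
    [[0,0,0.5],0],
    [[0,0,0.4],0],
    [[0,0,0],0],
    [[0,0,0],0],
    [[0,0,0],0],
  ],
)

```text
time_s: 13.43
eef_pos: [0.5177, 0.1461, 0.0634]
orientation: [[0.92, -0.393, 0.0], [-0.393, -0.92, 0.0], [0.0, -0.0, -1.0]]
force: [-0.9, 0.1, -2.1]
opening: 0.0331
finger_force: 25.0
```

>>> apply_moves(
  moves=[
    [[0,0,0.3],0],
    [[0,0,0.3],0],
    [[0,0,0],0],
    [[0,0,0],0],
    [[0,0,0],0],
  ],
)

```text
time_s: 13.85
eef_pos: [0.5179, 0.1462, 0.0633]
orientation: [[0.92, -0.393, 0.001], [-0.393, -0.92, 0.0], [0.001, -0.0, -1.0]]
force: [-2.3, -0.2, 5.9]
opening: 0.0334
finger_force: 25.0
```

Seated on its flange at the expected height (~8 N). Releasing and retreating straight up.

>>> apply_moves(
  moves=[
    [[0,0,-0.4],0],
    [[0,0,0],0],
    [[0,0,0],0],
  ],
)

```text
time_s: 14.1
eef_pos: [0.5178, 0.1462, 0.0633]
orientation: [[0.92, -0.393, 0.0], [-0.393, -0.92, 0.0], [0.0, -0.0, -1.0]]
force: [-0.8, 0.4, 3.7]
opening: 0.0335
finger_force: 25.0
```

>>> apply_moves(
  moves=[
    [[0,0,0],0],
    [[0,0,0],0],
    [[0,0,0],0],
    [[0,0,0],0],
    [[0,0,0],0],
    [[0,0,0],0],
    [[0,0,0],0],
    [[0,0,0],0],
  ],
  grip=0.85,
)

```text
time_s: 14.77
eef_pos: [0.5176, 0.1461, 0.0632]
orientation: [[0.92, -0.393, 0.0], [-0.393, -0.92, -0.0], [0.0, -0.0, -1.0]]
force: [-0.4, -0.5, 0.5]
opening: 0.0748
finger_force: 0.0
```

>>> apply_moves(
  moves=[
    [[0,0,-5],0],
    [[0,0,-15],0],
    [[0,0,-25],0],
    [[0,0,-30],0],
    [[0,0,-30],0],
    [[0,0,-20],0],
    [[0,0,0],0],
    [[0,0,0],0],
    [[0,0,0],0],
  ],
)

```text
time_s: 15.52
eef_pos: [0.5171, 0.1461, 0.1872]
orientation: [[0.92, -0.393, -0.002], [-0.393, -0.92, -0.0], [-0.002, 0.001, -1.0]]
force: [-0.3, -0.0, -0.6]
opening: 0.0751
finger_force: 0.0
```

```bash
python3 -c "
from h import *
go([.5,.1,.2])
b=eyes.capture('scene');save(b,'s6.png',(330,140,430,260),5)"
```

```text
t 15.5167 tcp [517.1 146.1 187.2] shift tool mm [  2.4  49.1 -12.8] y az -113.1316682200426 tilt [-1.78161897e-03 -7.78941422e-05] F [-0.28 -0.02 -0.6 ] open 0.07511975953705663 q6 2.0316761463796005
```

View pics/s6.png

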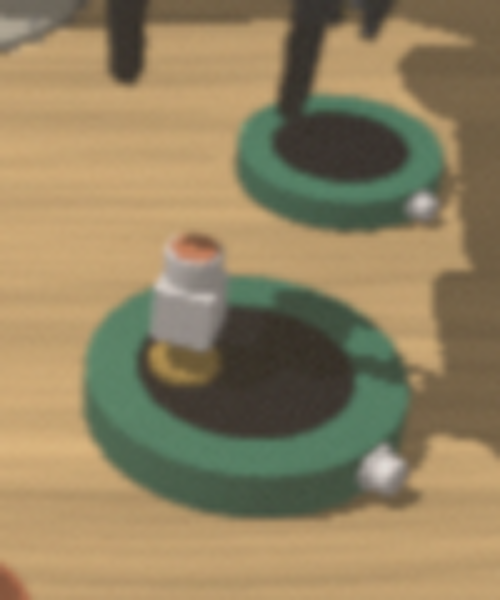

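The post stands upright with its flange (185,362) flat on the plate, and the gripper is clear above it.

```bash
python3 -c "
from bench import workorder;print(workorder.sign_off())"
```

```text
the job is handed in; nothing more can be done
None
```

The post is seated in the lamp base's hole, upright with its flange flat on the plate, released with the gripper clear, and the job is handed in at about 15.5 s; no verdict was returned.

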